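# Latch a sample-plate carrier under the loader's leaf spring

## Robot

A 7-joint arm with a two-finger parallel gripper is mounted at the origin on the work surface. World frame = base frame: x ahead of the robot, y to its left, z up, the work surface at z = 0. Lengths are in m, angles in rad, forces in N, time in s.
With the tool pointing down it reaches from about 0.4 to 0.85 m from the base axis. Payload 4.5 kg.
Tool frame: the origin (TCP) lies at the very end of the fingers, on their centre line; the grasp point (between the pads) lies 19 mm behind it; z points along the fingers, y is the direction in which the jaws open and shut (so a half turn about z gives the same grasp; the last joint's range is limited). The gripper opens to 85 mm and grips with 20 to 120 N. Pads are 22 mm wide; open, the fingers measure 114 mm over their backs; the gripper's body (76 mm by 85 mm) begins 54 mm behind the grasp point. The pads swing forward as they close: fully open they stand 13 mm farther back than shut.
Start: joints at [-1.179, 0.689, -0.195, 1.565, 0.157, 0.902, -0.215], TCP at [0.219, 0.585, 0.231] pointing down, gripper open.
Joint ranges: [-3.01, 3.01], [-0.46, 2.08], [-1.47, 1.51], [0.13, 2.56], [-1, 4.14], [0.04, 2.09], [-2.66, 2.66]. Speed limits (rad/s): [2.57, 2.57, 3.14, 3.14, 3.14, 3.14, 3.14].

## Interface

Orientations are given as a unit quaternion [w, x, y, z].
In Python, from workcell import bot gives the robot as it stands. The module is installed in compiled form; this text tells all that it offers. Calls block until the motion is done:
- bot.move_ptp(position, orientation): joint-space move of the TCP to a pose.
- bot.line_to(position, attitude=None, max_speed=0.15, threshold=None): straight line of the TCP; attitude=None keeps the orientation; max_speed is the mean speed in m/s. With threshold (N) it stops when the force on the tool has changed by that much, and returns True; else False.
- bot.move_joints(angles): joint-space move.
- bot.gripper_to(opening, newtons=None): finger opening in m; newtons is the grip in N (None keeps the last); returns when the fingers have stopped.
- bot.sleep(seconds).
- bot.inverse_kinematics(position, orientation): joint angles nearest the present ones, or None.
- bot.grab_frame(name): name is "scene" or "top" or "wrist"; returns a dict with "frame" (420x560x3 uint8, red, green, blue), "depth" (420x560 float32, m along the optical axis (not along the pixel's ray), 0 where there is no reading), "fx", "fy", "cx", "cy" (pixels), "k1" (the pictures are not rectified: a ray, as slopes to the right and down, at radius r is drawn at 1 + k1 r^2 times it, then the intrinsics apply), "rvec" (rotation vector, rad) and "tvec" (3), from world to camera coordinates, as OpenCV has them; the wrist camera has in their place "hand_eye" (4x4, takes a point from camera to tool coordinates, whose origin is the TCP and whose axes are the flange's). Camera axes: x right, y down, z forward; pixel columns grow to the right and rows downward; lengths in m; the calibration is good to about 2 mm. A picture is of the moment at which its call begins: read the wrist's pose just before it.
A pose or a line that the arm cannot do raises bot.PlanningError and nothing moves.
- bot.finish_job(): hands the job in, once; it reports no verdict.
Readings, each from a call of its own:
- bot.read_clock(): time.
- bot.read_joint_positions(): joint angles.
- bot.read_dq(): joint speeds.
- bot.read_tau(): joint torques, N m.
- bot.read_tcp_pos(): TCP position.
- bot.read_orientation(): TCP orientation.
- bot.read_wrist_force(): force on the tool from outside, world axes, zero at the start.
- bot.read_wrist_torque(): the same for the moment, N m.
- bot.read_gripper_width(): finger opening in m.
Only numpy, scipy, OpenCV 4.12 (cv2) and the standard library are available. Lean on these libraries where they do the work, as an engineer would, in place of code of your own. Each camera call takes 0.05 s, during which the arm holds its last target.

## Task

Press the grey sample-plate carrier down hard against the loader's sprung floor and, still pressing, push it along the rails under the bridge and its leaf spring until it is fully home against the end stop and the sprung floor pops back up behind it. Only press and push it, never lift it or tip it up; then take the hand away. Leave the other things on the bench where they are.

Things in the scene. Friction and masses are not known exactly. Their poses are not given: they have to be found in the camera images.
- loader: plate loader fixed to the bench: open channel 277 mm long, 92 mm wide between two grey rails (114 mm over them, tops 34 mm up). Origin: on the bench, on the centre line; x axis = the way the carrier must go, from the open end (x = -165 mm) to the stop (x = 100 mm); z up. Inside the rails two fixed ledges 12 mm above the bench run the whole length. White housing 58 mm high beyond the stop
- carrier: grey flat carrier, loose in the channel, 160 long (x), 86 wide, 16 mm high, about 0.25 kg. Origin: centre of its underside; x axis along the loader's x. Front part (x -26 to 80 mm) solid with rows of round caps; open thumb pocket at the rear. Starts raised on the sprung floor, underside 20 mm above the bench, front 4 to 12 mm short of the bridge. Home: origin at loader x = 20 mm, 12 mm above the bench
- pocket (a point): middle of the floor of the carrier's thumb pocket, where to press: carrier x = -50 mm, 8 mm above its underside. The pocket spans carrier x -74 to -26 mm and is 68 mm wide, its walls 8 mm deep, steel floor; push forward on its front wall at x = -26 mm. It stays in the open before the bridge even when the carrier is home
- bridge (a point): middle of the lower edge, carrier side, of the rigid steel bar across the channel: loader x = 14 mm, 31 mm above the bench (bar 12 mm thick along x; its top 43 mm, screw heads 48 mm up). The raised carrier's top is 36 mm up, so the bar blocks it; pressed down onto the ledges its top is at 28 mm and it passes below
- stop_face (a point): middle of the end stop's face, loader x = 100 mm, 20 mm above the bench; the stop is 34 mm high
- floor (a joint): sprung steel floor between the ledges, loader x -152 to -66 mm: m pressed down; 0 = up (top 20 mm above the bench), 0.008 = carrier on the ledges, 0.0095 = limit. Spring 6 N at 0, 13 N at 0.008, so 10 to 11 N on top of the carrier's weight hold it down. It stays down while the carrier covers it and pops up behind it once the carrier's origin is past loader x = 14 mm
- leaf (a joint): angle of the leaf spring, rad: a steel leaf 46 mm wide sloping down from the bridge bar towards the stop, tip about 7 mm lower than the bar's underside. 0 = at rest, about 0.08 when lifted by the carrier under it; it then presses on the carrier's top with about 4 N and drags on it. Sliding the pressed carrier takes roughly 5 to 10 N
- vial_a: bystander: amber vial, 24 mm across, 45 mm high, standing beside the loader, origin under its centre
- vial_b: bystander: amber vial, 24 mm across, 45 mm high, standing on the other side of the loader, origin under its centre
- wrench: bystander: steel wrench 150 mm long lying beside the loader, origin under its middle
- beaker: bystander: glass beaker 66 mm across, 80 mm high, origin under its centre
- bottle: bystander: amber bottle 74 mm across, 160 mm high, origin under its centre
- jar: bystander: white jar 70 mm across, 100 mm high, origin under its centre
- spare_plate: bystander: white sample plate 128 x 86 x 14 mm lying flat on the bench, origin under its centre

How it is judged:
By the outcome, as a careful person would: the job done as asked, in the order asked, and still so for the second after the job is handed in, with the robot touching nothing.
It also fails if it takes over 48 s, if anything falls off the work surface, if the arm or the gripper's body presses on something with over 40 N, if the wrist force passes 120 N, or if a joint passes its speed limit or range.

## Working session

There is one attempt and no reset: what is moved stays moved. The work goes in short steps, each a Python script; the robot and the scene stay as the last script left them, time stands still between calls to the robot, and variables do not carry over. Pictures are saved under pics/ and viewed, and the job is handed in when it is done.

```bash
ls; mkdir -p pics; python3 - <<'E'
from workcell import bot
import cv2,pickle
d={}
for n in ("scene","top"):
    f=bot.grab_frame(n); d[n]=f
    cv2.imwrite(f"pics/{n}0.png",cv2.resize(f["frame"][:,:,::-1],(800,600)))
    print(n,{k:f[k] for k in("fx","fy","cx","cy","k1","rvec","tvec")})
pickle.dump(d,open("f0.pkl","wb"))
print(bot.read_tcp_pos(),bot.read_orientation(),bot.read_clock(),bot.read_wrist_force(),bot.read_gripper_width())
E
```

```text
pics
scene {'fx': 532.7036472880674, 'fy': 532.7036472880674, 'cx': 285.2779674937274, 'cy': 216.9702666824252, 'k1': 0.017687895027566156, 'rvec': array([ 1.89355866,  1.1288888 , -0.60324201]), 'tvec': array([-0.30561677, -0.23370081,  1.75403473])}
top {'fx': 393.05787911035276, 'fy': 393.05787911035276, 'cx': 282.1400022557008, 'cy': 210.36483209425114, 'k1': -0.00988316582906647, 'rvec': array([ 2.11755784, -2.13442355,  0.17787557]), 'tvec': array([0.06610585, 0.59992078, 1.10168396])}
[0.21870339 0.5848695  0.2305452 ] [-9.81974587e-05  1.77903599e-01  9.84047575e-01 -8.18689545e-04] 0.1 [ 0.53342978 -0.14302505 -0.29897829] 0.08528252415669628
```

View pics/scene0.png

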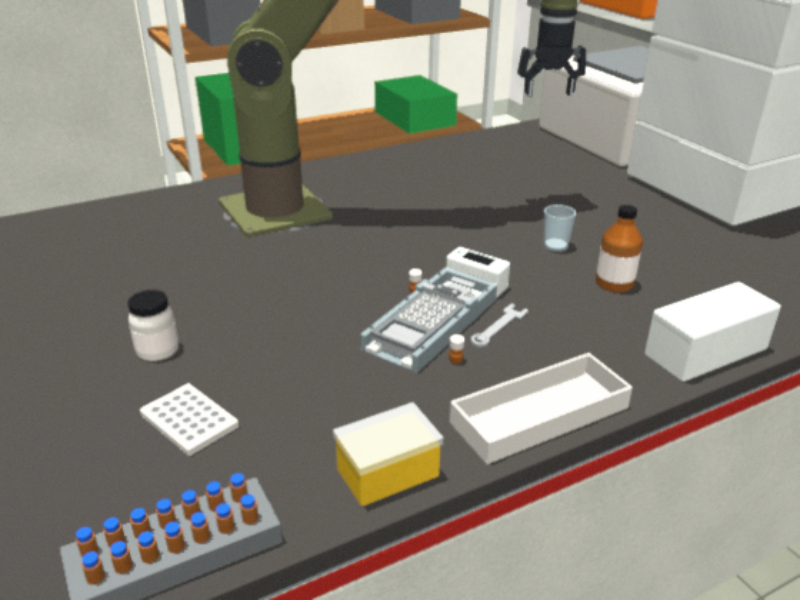

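View pics/top0.png

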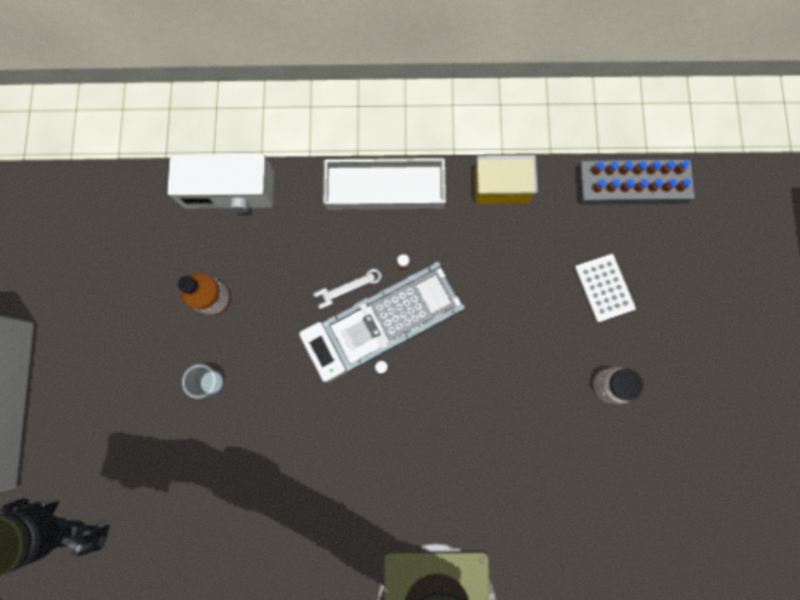

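The top view shows the loader with its housing at (322,350) and its open end at (450,285). The vials are at (403,261) and (381,367), and the wrench at (347,288). Next I'll enlarge the loader.

```bash
python3 - <<'E'
import cv2,pickle
d=pickle.load(open("f0.pkl","rb"))
# crop cols 200-335, rows 175-275 in native
c=d["top"]["frame"][175:275,200:333,::-1]
cv2.imwrite("pics/topc.png",cv2.resize(c,(798,600),interpolation=cv2.INTER_CUBIC))
c=d["scene"]["frame"][165:265,245:378,::-1]
cv2.imwrite("pics/scenec.png",cv2.resize(c,(798,600),interpolation=cv2.INTER_CUBIC))
E
```

```text
(no output)
```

View pics/topc.png

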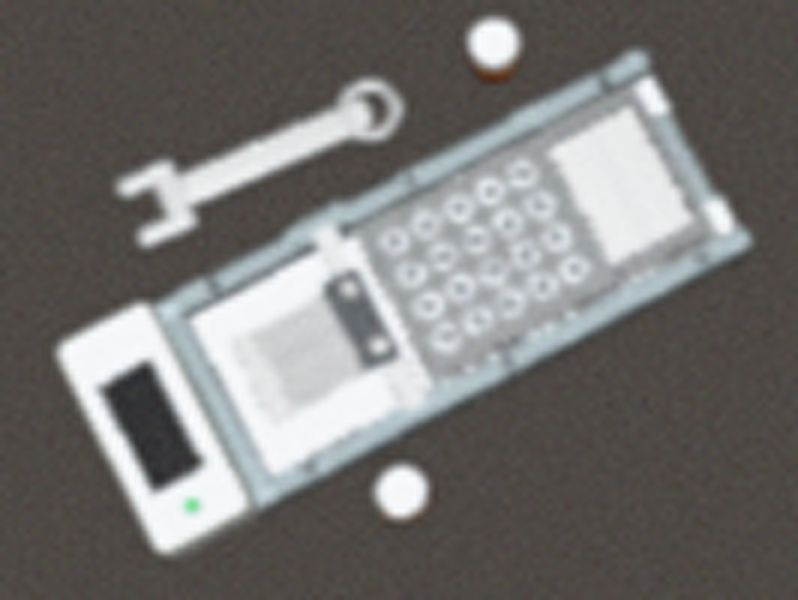

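View pics/scenec.png

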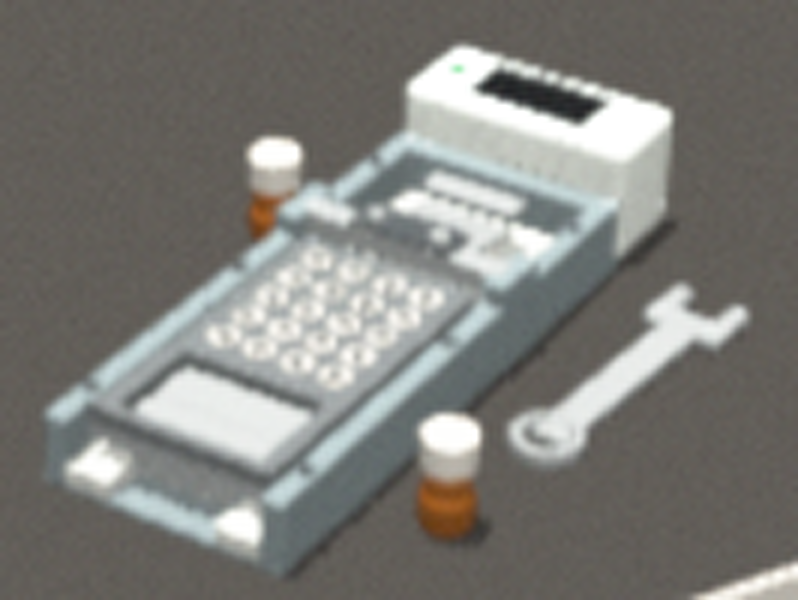

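```bash
cat > h.py <<'E'
import numpy as np,cv2
def ray_plane(f,uv,z):
    K=np.array([[f["fx"],0,f["cx"]],[0,f["fy"],f["cy"]],[0,0,1]])
    n=cv2.undistortPoints(np.array(uv,float).reshape(-1,1,2),K,np.array([f["k1"],0,0,0,0]))[:,0]
    R=cv2.Rodrigues(f["rvec"])[0];C=-R.T@f["tvec"]
    d=np.c_[n,np.ones(len(n))]@R
    return C+d*((z-C[2])/d[:,2])[:,None]
def proj(f,P):
    K=np.array([[f["fx"],0,f["cx"]],[0,f["fy"],f["cy"]],[0,0,1]])
    return cv2.projectPoints(np.array(P,float),f["rvec"],f["tvec"],K,np.array([f["k1"],0,0,0,0]))[0][:,0]
E
python3 - <<'E'
import pickle,numpy as np,cv2
from h import *
d=pickle.load(open("f0.pkl","rb"));f=d["top"]
nat=lambda a,u0,v0:(np.array(a,float)+.5)/6-.5+[u0,v0]
r=ray_plane(f,nat([(638,50),(750,240),(155,305),(257,507)],200,175),.034)
print(r)
print(np.linalg.norm(r[0]-r[1]),np.linalg.norm(r[2]-r[3]),np.linalg.norm(r[0]-r[2]),np.linalg.norm(r[1]-r[3]))
L=np.array([(-165,-57),(-165,57),(112,-57),(112,57)])/1e3
best=None
for s in(1,-1):
    l=L*[1,s]; a=l-l.mean(0);b=r[:,:2]-r[:,:2].mean(0)
    th=np.arctan2((a[:,0]*b[:,1]-a[:,1]*b[:,0]).sum(),(a*b).sum())
    R=np.array([[np.cos(th),-np.sin(th)],[np.sin(th),np.cos(th)]])
    t=r[:,:2].mean(0)-R@l.mean(0); e=(l@R.T+t-r[:,:2])
    print(s,np.degrees(th),t,np.abs(e).max())
    if best is None or np.abs(e).max()<best[0]:best=(np.abs(e).max(),th,t,R)
_,th,t,R=best
p=ray_plane(f,nat([(550,150),(632,108),(697,220),(610,265)],200,175),.028)
print("pocket local",(p[:,:2]-t)@R)
# overlay check in both
for n,(u0,v0) in {"top":(200,175),"scene":(245,165)}.items():
    img=cv2.resize(d[n]["frame"][v0:v0+100,u0:u0+133,::-1],(798,600),interpolation=cv2.INTER_CUBIC)
    def W(x,y,z):return [*(R@[x,y]+t),z]
    P=[]
    for y in(-.057,-.046,.046,.057):P+=[W(x,y,.034) for x in(-.165,.1,.112)]
    P+=[W(.014,y,.043) for y in(-.046,.046)]+[W(.026,y,.043) for y in(-.046,.046)]
    for q in proj(d[n],P):
        cv2.circle(img,tuple(int(v) for v in ((q-[u0,v0]+.5)*6-.5)),4,(0,0,255),1)
    cv2.imwrite(f"pics/ov_{n}.png",img)
E
```

```text
[[ 0.68741393 -0.01098007  0.034     ]
 [ 0.58992411 -0.06483419  0.034     ]
 [ 0.55984469  0.23034779  0.034     ]
 [ 0.46004318  0.1787537   0.034     ]]
0.11137562662393319 0.11234897571590699 0.2729707827250335 0.27605092794794045
1 117.98744044289117 [0.56187061 0.10672264] 0.0022214278037724355
-1 117.93257489090796 [0.56189302 0.10673454] 0.10077553826680441
pocket local [[-0.09992849 -0.03269318]
 [-0.14660821 -0.03193644]
 [-0.14738073  0.03370012]
 [-0.09818008  0.03289856]]
```

```bash
python3 -c "
import cv2,numpy as np
cv2.imwrite('pics/ov.png',cv2.resize(np.hstack([cv2.imread('pics/ov_top.png'),cv2.imread('pics/ov_scene.png')]),(800,300),interpolation=cv2.INTER_AREA))"
```

```text
(no output)
```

View pics/ov.png

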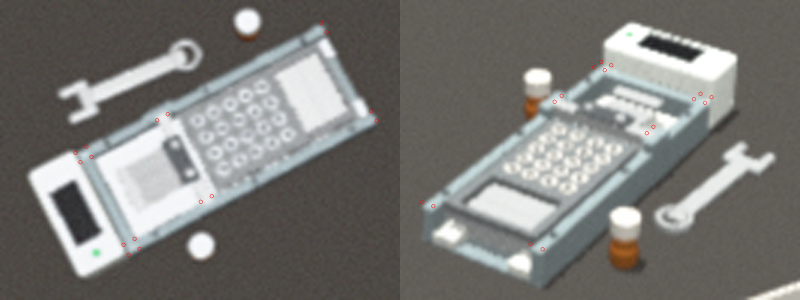

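The top overlay fits the loader to about 2 mm. The carrier origin is near loader x = -73 mm. Next I'll move above the pocket with the gripper shut and refine with the wrist camera.

```bash
python3 - <<'E'
from workcell import bot
import numpy as np,pickle,cv2
th=np.radians(118);t=np.array([.5619,.1067])
R=np.array([[np.cos(th),-np.sin(th)],[np.sin(th),np.cos(th)]])
q=[0,np.cos(th/2),np.sin(th/2),0]
p=R@[-.09,0]+t
print(p)
bot.move_ptp([*p,.27],q)
print(bot.read_clock(),bot.read_joint_positions())
bot.gripper_to(0.0,40)
P=bot.read_tcp_pos();Q=bot.read_orientation()
f=bot.grab_frame("wrist");f["P"]=P;f["Q"]=Q
pickle.dump(f,open("w1.pkl","wb"))
print(bot.read_clock(),P,Q,bot.read_gripper_width(),bot.read_wrist_force());print(np.round(f["hand_eye"],4),f["fx"],f["cx"],f["cy"],f["k1"])
cv2.imwrite("pics/w1.png",cv2.resize(f["frame"][:,:,::-1],(800,600)))
E
```

```text
[0.60415244 0.02723472]
2.5167 [-0.09153389  0.61455127 -0.05592078  1.58662173  0.038664    0.94153402
  0.33111165]
3.3333 [0.60415761 0.02719219 0.27000027] [ 9.19568688e-06  5.15067390e-01  8.57149686e-01 -8.74740728e-07] 0.00023754886475151724 [0.6247505  0.51054633 0.63395931]
[[-5.000e-04 -9.598e-01 -2.808e-01  7.200e-02]
 [ 1.000e+00 -3.000e-04 -1.000e-03  8.000e-04]
 [ 9.000e-04 -2.808e-01  9.598e-01 -1.441e-01]
 [ 0.000e+00  0.000e+00  0.000e+00  1.000e+00]] 299.9698143307894 282.4094052861054 212.4792682662255 -0.007562111738081057
```

View pics/w1.png

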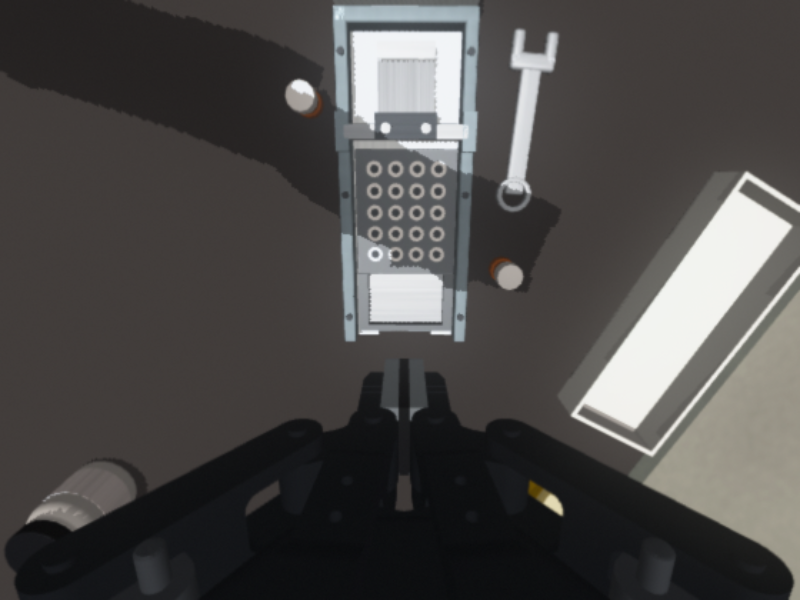

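Wrist view: the rails run from (345,341)/(465,341) up to (333,7)/(479,6). The pocket is at (369–442, 273–322) and the bridge at y≈131.

```bash
python3 - <<'E'
import pickle,numpy as np
from h import *
from scipy.spatial.transform import Rotation as Ro
f=pickle.load(open("w1.pkl","rb"))
T=np.eye(4);T[:3,:3]=Ro.from_quat(f["Q"],scalar_first=True).as_matrix();T[:3,3]=f["P"]
M=np.linalg.inv(T@f["hand_eye"]);f["rvec"]=cv2.Rodrigues(M[:3,:3])[0];f["tvec"]=M[:3,3]
s=lambda a:(np.array(a,float)+.5)*.7-.5
r=ray_plane(f,s([(465,341),(345,341),(479,6),(333,7)]),.034)
L=np.array([(-165,-57),(-165,57),(112,-57),(112,57)])/1e3
a=L-L.mean(0);b=r[:,:2]-r[:,:2].mean(0)
th=np.arctan2((a[:,0]*b[:,1]-a[:,1]*b[:,0]).sum(),(a*b).sum())
R=np.array([[np.cos(th),-np.sin(th)],[np.sin(th),np.cos(th)]]);t=r[:,:2].mean(0)-R@L.mean(0)
print(np.degrees(th),t);print((r[:,:2]-t)@R)
p=ray_plane(f,s([(441,273),(370,273),(442,322),(369,322)]),.036)
print("pocket",(p[:,:2]-t)@R)
print("bridge top edge",((ray_plane(f,s([(460,139),(348,139)]),.043)[:,:2])-t)@R)
# depth sanity
for u,v in [(405,300),(405,263),(342,250),(600,450)]:
    i=s((u,v)).round().astype(int); z=float(f["depth"][i[1],i[0]])
    A=ray_plane(f,[i],0.0)[0];C=-M[:3,:3].T@M[:3,3]
    zc=(M[:3,:3]@A+M[:3,3])[2]; print((u,v),C+(A-C)*z/zc)
E
```

```text
117.899311162633 [0.56453342 0.10609825]
[[-0.16415899 -0.05680469]
 [-0.16432962  0.05699963]
 [ 0.11163266 -0.05635472]
 [ 0.11085595  0.05615978]]
pocket [[-0.09796074 -0.03218056]
 [-0.09804765  0.03174592]
 [-0.14450172 -0.03430381]
 [-0.14460078  0.03364854]]
bridge top edge [[ 0.01460769 -0.04417339]
 [ 0.01450753  0.04675689]]
(405, 300) [ 0.62250233 -0.00473247  0.0303604 ]
(405, 263) [0.60550462 0.02722533 0.03634844]
(342, 250) [0.55078823 0.0109481  0.03469223]
(600, 450) [ 9.02036877e-01 -6.35328078e-02  4.61556699e-04]
```

```bash
cat >> h.py <<'E'
th=np.radians(117.95);t=np.array([.5635,.1063])
R=np.array([[np.cos(th),-np.sin(th)],[np.sin(th),np.cos(th)]])
q=[0,np.cos(th/2),np.sin(th/2),0]
def W(x,y,z):return [*(R@[x,y]+t),z]
def loc(P):return np.round([*(R.T@(np.array(P[:2])-t)),P[2]],4)
E
python3 - <<'E'
from workcell import bot
from h import *
def st(m):
    F=bot.read_wrist_force();print(m,"t",round(bot.read_clock(),2),loc(bot.read_tcp_pos()),"F",np.round([*(R.T@F[:2]),F[2]],1))
bot.move_ptp(W(-.118,0,.10),q);bot.line_to(W(-.118,0,.045));st("above")
print(bot.line_to(W(-.118,0,.024),max_speed=.03,threshold=8));st("a")
print(bot.line_to(W(-.118,0,.012),max_speed=.015,threshold=22));st("b")
bot.sleep(.2);st("c")
E
```

```text
above t 4.58 [-0.1182 -0.001   0.0462] F [ 0.2 -0.5  0.4]
False
a t 5.42 [-0.118  -0.      0.0244] F [0.9 1.4 7.6]
True
b t 5.91 [-0.118   0.      0.0206] F [-0.   1.1  9.8]
c t 6.11 [-0.118   0.      0.0207] F [ 0.2  1.2 10.1]
```

```bash
python3 - <<'E'
from workcell import bot
from h import *
def st(m):
    F=bot.read_wrist_force();print(m,"t",round(bot.read_clock(),2),loc(bot.read_tcp_pos()),"F",np.round([*(R.T@F[:2]),F[2]],1))
for z in(.0195,.0185,.0175,.0165,.0155,.0145):
    bot.line_to(W(-.118,0,z),max_speed=.01);bot.sleep(.15);st(z)
    if bot.read_wrist_force()[2]>24:break
E
```

```text
0.0195 t 6.51 [-0.118   0.      0.0204] F [ 0.1  1.6 10.5]
0.0185 t 6.91 [-0.118  -0.      0.0201] F [ 1.2  3.  15.4]
0.0175 t 7.31 [-0.118  -0.      0.0201] F [ 2.5  4.7 23.2]
0.0165 t 7.71 [-0.118 -0.     0.02 ] F [ 3.5  6.7 30.2]
```

```bash
python3 - <<'E'
from workcell import bot
from h import *
def st(m):
    F=bot.read_wrist_force();print(m,"t",round(bot.read_clock(),2),loc(bot.read_tcp_pos()),"F",np.round([*(R.T@F[:2]),F[2]],1))
for x in(-.114,-.110,-.106,-.10,-.095,-.09):
    bot.line_to(W(x,0,.0167),max_speed=.02);st(x)
    F=bot.read_wrist_force()
    if F[2]<18 or np.hypot(*F[:2])>35:break
f=bot.grab_frame("wrist");cv2.imwrite("pics/w2.png",cv2.resize(f["frame"][:,:,::-1],(800,600)))
f=bot.grab_frame("scene");cv2.imwrite("pics/s2.png",cv2.resize(f["frame"][150:270,240:400,::-1],(800,600)))
E
```

```text
-0.114 t 8.06 [-0.1179 -0.      0.02  ] F [-3.7  5.9 25. ]
-0.11 t 8.41 [-0.1159 -0.001   0.0201] F [-6.7  3.8 20.8]
-0.106 t 8.76 [-0.1121 -0.0019  0.02  ] F [-6.2  1.6 19.9]
-0.1 t 9.21 [-0.1063 -0.0023  0.0201] F [-5.9  0.9 18.9]
-0.095 t 9.61 [-0.1014 -0.0024  0.0201] F [-6.5  1.  18.4]
-0.09 t 10.01 [-0.0964 -0.0023  0.0201] F [-7.   1.4 19.6]
```

View pics/w2.png

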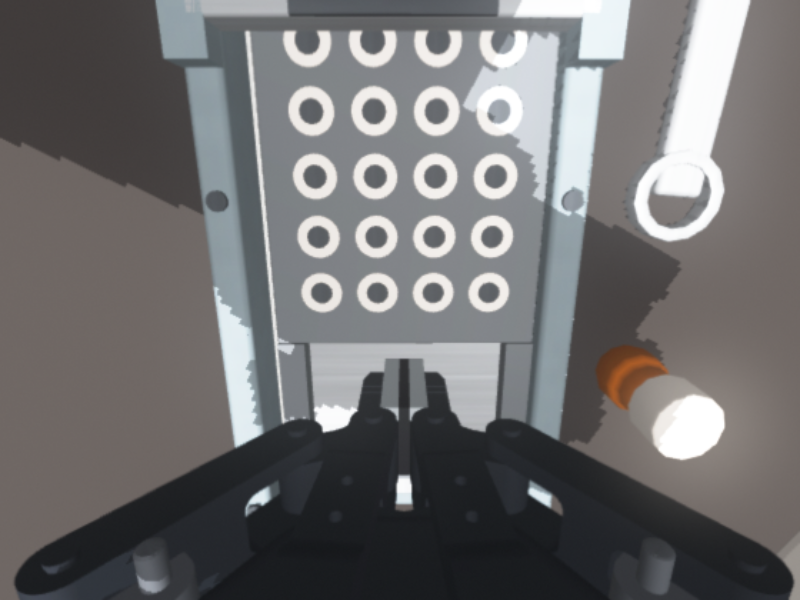

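View pics/s2.png

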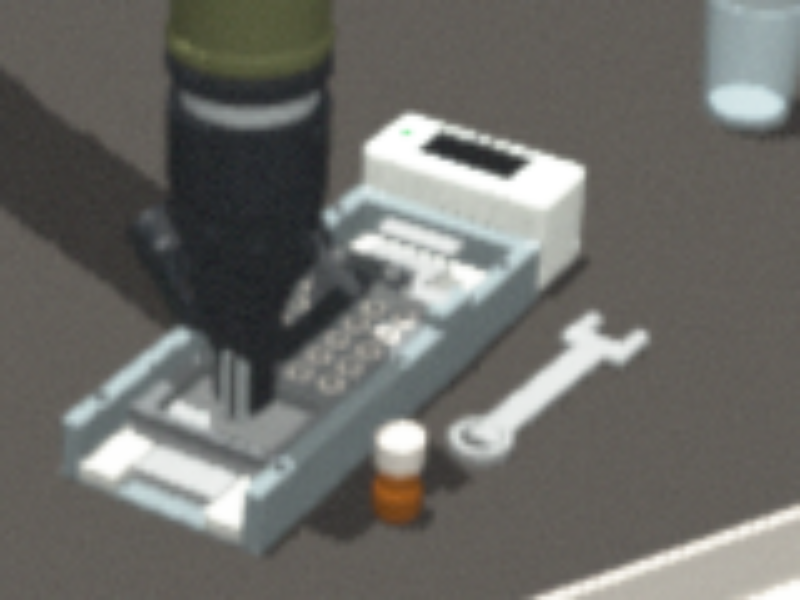

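The carrier is down on the ledges and has started under the bridge. The pocket's front wall is at pixel row 343 and the fingertip at about row 358. I'll check the carrier's position.

```bash
cat >> h.py <<'E'
from scipy.spatial.transform import Rotation as Ro
def wf(f,P,Q):
    T=np.eye(4);T[:3,:3]=Ro.from_quat(Q,scalar_first=True).as_matrix();T[:3,3]=P
    M=np.linalg.inv(T@f["hand_eye"]);f["rvec"]=cv2.Rodrigues(M[:3,:3])[0];f["tvec"]=M[:3,3];return f
def wloc(f,a,z):
    return np.array([loc(p) for p in ray_plane(f,(np.array(a,float)+.5)*.7-.5,z)])
E
python3 - <<'E'
from workcell import bot
from h import *
P=bot.read_tcp_pos();Q=bot.read_orientation();f=wf(bot.grab_frame("wrist"),P,Q)
print(loc(P),wloc(f,[(405,343),(285,343),(525,343),(310,345),(500,345)],.028))
print("bridge",wloc(f,[(250,18),(560,18)],.043),"rail",wloc(f,[(205,200),(580,200)],.034))
E
```

```text
[-0.0964 -0.0024  0.02  ] [[-0.078  -0.0035  0.028 ]
 [-0.0778  0.0372  0.028 ]
 [-0.0782 -0.0443  0.028 ]
 [-0.0785  0.0288  0.028 ]
 [-0.0789 -0.0359  0.028 ]]
bridge [[ 0.0138  0.0343  0.043 ]
 [ 0.0136 -0.0417  0.043 ]] rail [[-0.0301  0.0552  0.034 ]
 [-0.0305 -0.0552  0.034 ]]
```

```bash
python3 - <<'E'
from workcell import bot
from h import *
def st(m):
    F=bot.read_wrist_force();print(m,"t",round(bot.read_clock(),2),loc(bot.read_tcp_pos()),"F",np.round([*(R.T@F[:2]),F[2]],1))
for x in np.arange(-.084,-.023,.006):
    bot.line_to(W(x,0,.0158),max_speed=.025);st(round(x,3))
    F=bot.read_wrist_force();l=R.T@F[:2]
    if F[2]<15 or l[0]<-22:break
P=bot.read_tcp_pos();Q=bot.read_orientation();f=wf(bot.grab_frame("wrist"),P,Q)
cv2.imwrite("pics/w3.png",cv2.resize(f["frame"][:,:,::-1],(800,600)))
import pickle;pickle.dump(f,open("w3.pkl","wb"))
E
```

```text
-0.084 t 10.55 [-0.0926 -0.0024  0.02  ] F [-10.   3.  26.]
-0.078 t 10.94 [-0.0863 -0.0024  0.02  ] F [-9.3  3.6 25.4]
-0.072 t 11.33 [-0.0803 -0.0024  0.02  ] F [-9.3  2.4 25.5]
-0.066 t 11.72 [-0.0743 -0.0025  0.02  ] F [-9.4  2.4 26.1]
-0.06 t 12.12 [-0.0686 -0.0027  0.02  ] F [-8.6  2.7 25.4]
-0.054 t 12.51 [-0.063  -0.0032  0.02  ] F [-10.7   1.4  25.1]
-0.048 t 12.9 [-0.0582 -0.0032  0.02  ] F [-13.1   1.   23.7]
-0.042 t 13.29 [-0.052  -0.0032  0.02  ] F [-12.8   1.3  23.5]
-0.036 t 13.68 [-0.0458 -0.0032  0.02  ] F [-12.7   1.8  25.6]
-0.03 t 14.07 [-0.0396 -0.0032  0.02  ] F [-12.1   1.1  25.9]
-0.024 t 14.47 [-0.0335 -0.0033  0.02  ] F [-11.4   1.6  25.7]
```

View pics/w3.png

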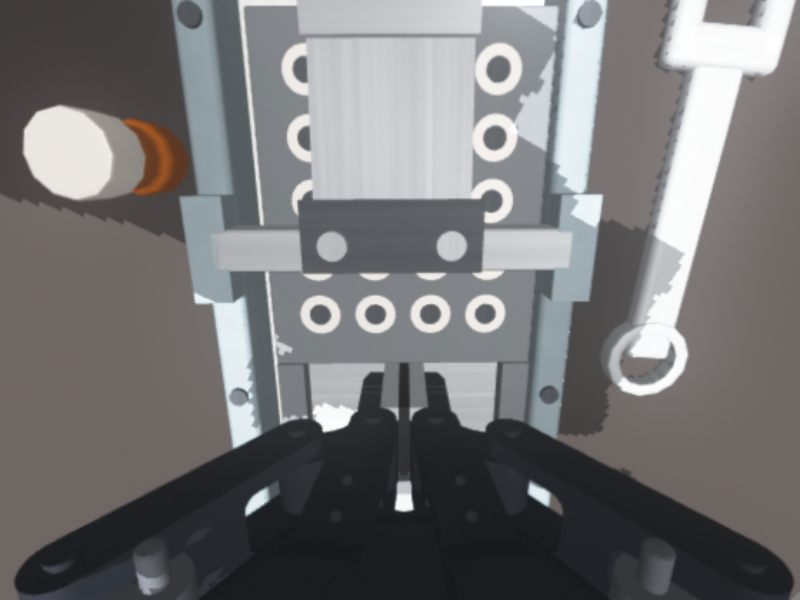

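The carrier is under the bridge and leaf. Its front wall, at row 362, is now close to the fingertips. I'll keep pushing until the end stop resists.

```bash
python3 - <<'E'
from workcell import bot
from h import *
def st(m):
    F=bot.read_wrist_force();print(m,"t",round(bot.read_clock(),2),loc(bot.read_tcp_pos()),"F",np.round([*(R.T@F[:2]),F[2]],1))
for x in np.arange(-.020,.0101,.0025):
    bot.line_to(W(x,0,.0158),max_speed=.015);bot.sleep(.05);st(round(x,4))
    F=bot.read_wrist_force();l=R.T@F[:2]
    if F[2]<15 or l[0]<-26:break
P=bot.read_tcp_pos();Q=bot.read_orientation();f=wf(bot.grab_frame("wrist"),P,Q)
cv2.imwrite("pics/w4.png",cv2.resize(f["frame"][:,:,::-1],(800,600)))
import pickle;pickle.dump(f,open("w4.pkl","wb"))
f=bot.grab_frame("scene");cv2.imwrite("pics/s4.png",cv2.resize(f["frame"][150:270,240:400,::-1],(800,600)))
E
```

```text
-0.02 t 14.98 [-0.0298 -0.0033  0.02  ] F [-12.7   2.2  26.4]
-0.0175 t 15.35 [-0.0274 -0.0033  0.02  ] F [-13.6   1.2  26.4]
-0.015 t 15.72 [-0.0248 -0.0033  0.02  ] F [-12.3   1.6  26.1]
-0.0125 t 16.08 [-0.0224 -0.0033  0.02  ] F [-13.2   1.9  26.7]
-0.01 t 16.45 [-0.0199 -0.0033  0.02  ] F [-13.2   1.7  26.2]
-0.0075 t 16.82 [-0.0179 -0.0033  0.02  ] F [-14.6   1.7  26. ]
-0.005 t 17.18 [-0.0179 -0.0033  0.02  ] F [-18.7   1.2  24.6]
-0.0025 t 17.55 [-0.0177 -0.0033  0.02  ] F [-22.5   1.4  22.3]
-0.0 t 17.92 [-0.0177 -0.0033  0.0201] F [-26.1   1.7  20.4]
```

View pics/w4.png

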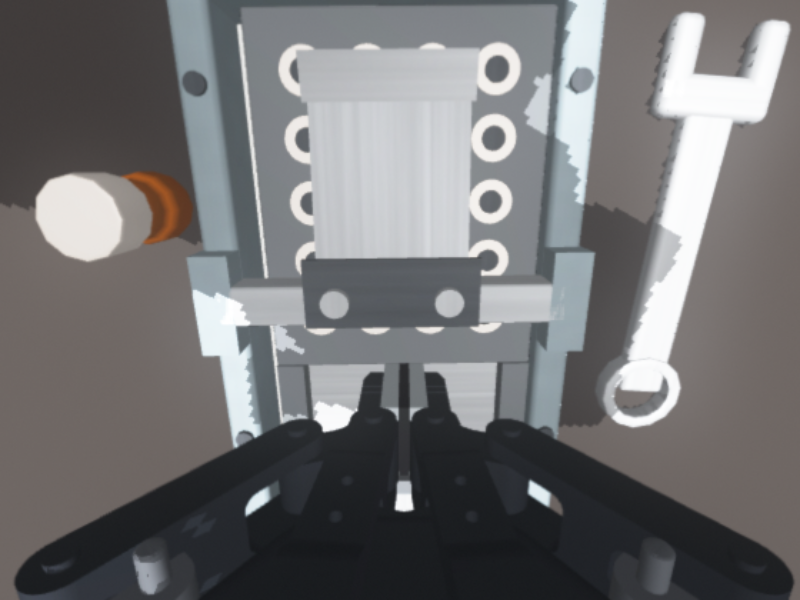

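View pics/s4.png

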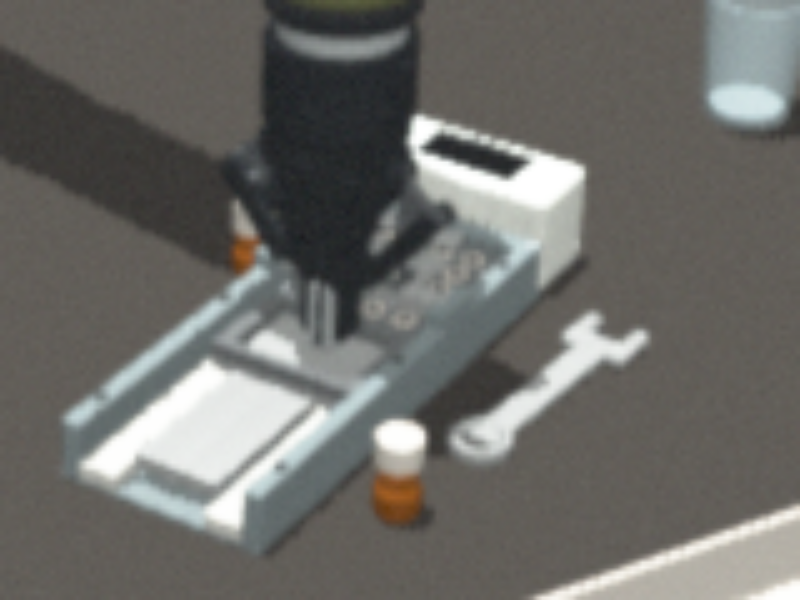

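The floor has popped up behind the carrier, and the push force rose with no further motion, so it is against the stop. I'll unload gently without dragging the carrier back, then retreat.

```bash
python3 - <<'E'
from workcell import bot
from h import *
def st(m):
    F=bot.read_wrist_force();print(m,"t",round(bot.read_clock(),2),loc(bot.read_tcp_pos()),"F",np.round([*(R.T@F[:2]),F[2]],1))
y=-.0025
for x,yy,z in[(-.009,0,.0158),(-.011,y,.0175),(-.013,y,.0185),(-.015,-.003,.0195),(-.0165,-.0033,.020),(-.0185,-.0033,.0204),(-.021,-.0033,.0215),(-.024,-.0033,.024)]:
    bot.line_to(W(x,yy,z),max_speed=.015);bot.sleep(.1);st((x,z))
bot.line_to(W(-.024,-.0033,.10),max_speed=.06)
bot.line_to(W(-.10,0,.26),max_speed=.15);st("up")
P=bot.read_tcp_pos();Q=bot.read_orientation();f=wf(bot.grab_frame("wrist"),P,Q)
cv2.imwrite("pics/w5.png",cv2.resize(f["frame"][:,:,::-1],(800,600)))
import pickle;pickle.dump(f,open("w5.pkl","wb"))
f=bot.grab_frame("scene");cv2.imwrite("pics/s5.png",cv2.resize(f["frame"][150:270,240:400,::-1],(800,600)))
E
```

```text
(-0.009, 0.0158) t 18.87 [-0.0179 -0.0033  0.02  ] F [-10.9   2.   28.1]
(-0.011, 0.0175) t 19.36 [-0.0179 -0.0033  0.02  ] F [-10.2   3.   18.9]
(-0.013, 0.0185) t 19.76 [-0.0179 -0.0033  0.0201] F [-7.   1.6 12. ]
(-0.015, 0.0195) t 20.16 [-0.018  -0.0033  0.0201] F [-5.9  1.1  6.7]
(-0.0165, 0.02) t 20.52 [-0.018  -0.0033  0.0201] F [-4.9  1.2  5. ]
(-0.0185, 0.0204) t 20.9 [-0.018  -0.0033  0.0202] F [-1.7 -0.4  1. ]
(-0.021, 0.0215) t 21.33 [-0.0205 -0.0032  0.0214] F [0.4 0.5 0.3]
(-0.024, 0.024) t 21.84 [-0.024  -0.0033  0.024 ] F [ 0.5 -0.2 -0.2]
up t 24.59 [-0.0992  0.0004  0.2591] F [-0.2  0.   0.1]
```

View pics/w5.png

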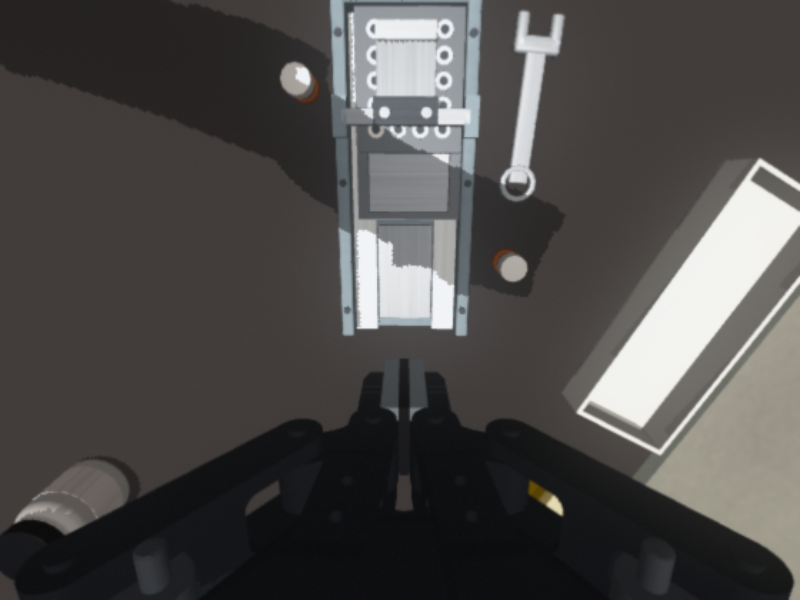

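View pics/s5.png

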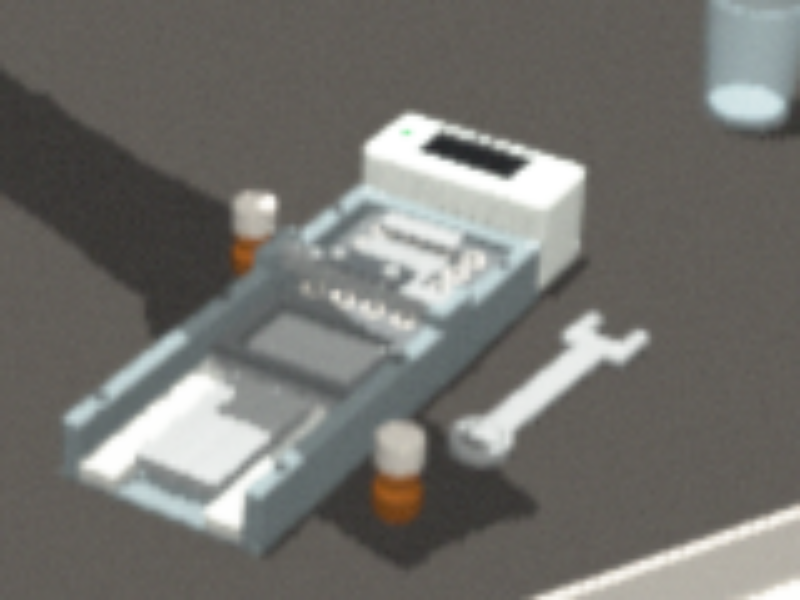

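The carrier sits under the bridge with the floor raised behind it. I'll look at the stop end once more for any gap.

```bash
python3 - <<'E'
from workcell import bot
from h import *
import pickle
f=pickle.load(open("w5.pkl","rb"))
print("rear",wloc(f,[(362,219),(450,219)],.028),"pocket front",wloc(f,[(372,153),(446,153)],.028),"railend",wloc(f,[(347,335),(462,335)],.034))
z=[float(f["depth"][int(v*.7),int(u*.7)]) for u,v in[(405,300)]]
M=cv2.Rodrigues(f["rvec"])[0];C=-M.T@f["tvec"]
A=ray_plane(f,[(405*.7-.2,300*.7-.2)],0)[0];print("floor pt",loc(C+(A-C)*z[0]/((M@A+f["tvec"])[2])))
bot.line_to(W(-.02,0,.20),max_speed=.15)
P=bot.read_tcp_pos();Q=bot.read_orientation();f=wf(bot.grab_frame("wrist"),P,Q)
pickle.dump(f,open("w6.pkl","wb"));print(bot.read_clock())
cv2.imwrite("pics/w6.png",cv2.resize(f["frame"][:300,80:480,::-1],(800,600),interpolation=cv2.INTER_CUBIC))
E
```

```text
rear [[-0.0605  0.0365  0.028 ]
 [-0.0604 -0.0394  0.028 ]] pocket front [[-0.0066  0.0268  0.028 ]
 [-0.0066 -0.0345  0.028 ]] railend [[-0.1648  0.0525  0.034 ]
 [-0.1646 -0.053   0.034 ]]
floor pt [-0.1348 -0.0006  0.0214]
25.5583
```

View pics/w6.png

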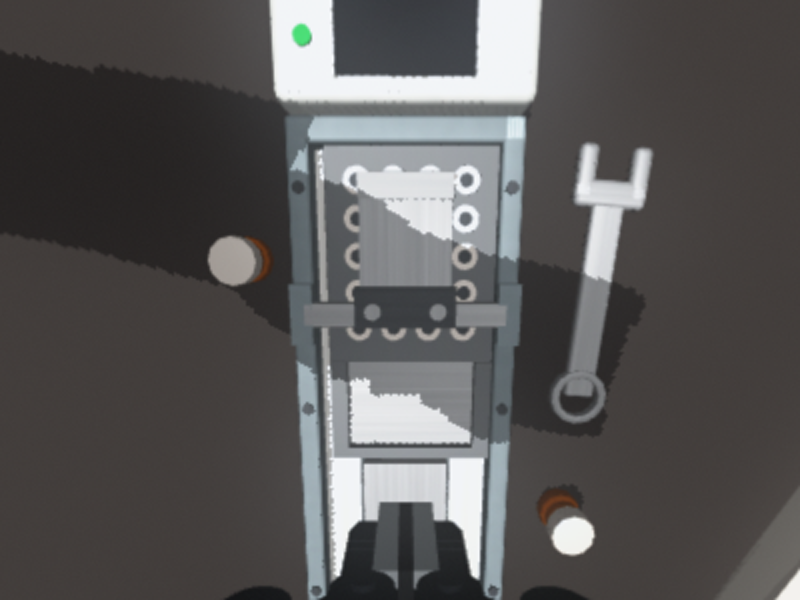

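The last picture shows the carrier's front edge (row ≈145) right at the stop's face (row ≈143) with no visible gap. The floor is up behind the carrier, and the vials and wrench look undisturbed. The hand is clear, so I'm handing in.

```bash
python3 - <<'E'
from workcell import bot
print(bot.read_clock(),bot.read_tcp_pos(),bot.read_wrist_force())
bot.finish_job()
E
```

```text
25.5583 [0.57392082 0.08737652 0.20064103] [ 0.67053411 -1.27003907  0.10707541]
the job is handed in; nothing more can be done
```

The carrier is home against the end stop, the sprung floor is up behind it, and the job is handed in at about 25.6 s. I pressed it down onto the ledges with the closed fingers. Keeping about 18–28 N on it, I pushed it under the bridge and leaf spring until the end stop resisted with about 26 N. I then eased the force off and lifted the hand clear.

**Last checks:**
- **Carrier position:** its origin measured about 19.5 mm along the loader, against 20 mm for home. That is within the roughly 2 mm camera calibration, and the last picture shows no visible gap at the stop.
- **Sprung floor:** its top measured 21.4 mm above the bench, against 20 mm nominal, so it has popped up.
- **Bystanders:** the vials and wrench look unmoved in the pictures. I did not measure them, and I did not re-check the beaker, bottle, jar or spare plate, but the arm worked nowhere near them after the first move.
- **One deviation:** the carrier moved about 3 mm sideways towards one rail, within its clearance, and stayed straight. No check failed.

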